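Find the sample carrier with the loose core

ROBOT

A 6-joint arm with a two-finger parallel gripper is mounted at the origin on the work surface. World frame = base frame: x ahead of the robot, y to its left, z up, the work surface at z = 0. Lengths are in mm, angles in rad, forces in N, time in s.
With the tool pointing down it reaches from about 350 to 775 mm from the base axis. Payload 7.3 kg.
Tool frame: the origin (TCP) lies between the finger pads; the fingertips stand 25 mm ahead of it and the grasp point (between the pads) lies 6 mm ahead of it; z points along the fingers, y is the line along which they close (so a half turn about z gives the same grasp; the last joint's range is limited). The gripper opens to 92 mm and grips with 3 to 60 N. Pads are 19 mm wide; open, the fingers measure 130 mm over their backs; the gripper's body (75 mm by 190 mm) begins 47 mm behind the grasp point.
Start: joints at [-1.268, 0.342, 1.524, -0, 1.275, -0.146], TCP at [227.813, -473.016, 251.741] pointing down, gripper open.
Joint ranges: [-2.53, 2.53], [-0.77, 2.02], [0.04, 2.7], [-1, 4.14], [0.28, 2.66], [-3.11, 3.11]. Speed limits (rad/s): [2.57, 2.57, 3.14, 3.14, 3.14, 3.14].

INTERFACE

Orientations are given as [roll, pitch, yaw] about the fixed x, y, z axes, in that order (R = Rz(yaw) Ry(pitch) Rx(roll)).
In Python, from plant import bot gives the robot as it stands.
- The arm moves only by the tool play_rows, never from a script. Its argument "commands" is a list of rows, each an object of numbers: "x", "y", "z": the shift along the tool's x, y, z in m; "twist": the turn about the tool's z in degrees. In form: [{"x": .., "y": .., "z": .., "twist": ..}, ...]. A call has exactly 8 rows; each row is the pose to reach, as a shift and turn from the pose commanded when the call began, along the tool's axes at that moment; what a row does not reach only later rows make up. A row lasts 1/10 s, in which the tool goes at most 50 mm and 8.59 degrees, less where a joint would pass 70% of its speed; a pose out of reach is approached as far as the arm can. A call with a gripper value outside its range is refused whole. "jaw" is the closure, from 0 (fully open) to 1 (shut), set as the call begins (left out, the last holds). The fingers move at their own pace and stop on an object; the grip force is fixed at half the most. Time passes only in rows, so rows that repeat a pose let the fingers close, or fill a call up. It gives the time, the measured TCP pose, the force, the opening and the grip force at its end, in the units of the state.
- bot.get_obs(): the state, without advancing time (a new reading comes with each control period).
- bot.capture(name): name is "scene" or "top" or "wrist"; returns a dict with "pixels" (400x640x3 uint8, red, green, blue), "fx", "fy", "cx", "cy" (pixels), "eye" and "rotation" of the camera in the world. Camera axes: x right, y down, z forward; pixel columns grow to the right and rows downward; lengths in mm; the calibration is good to about 2 mm. A picture is of the moment at which its call begins. There is no depth.
- bot.close_job(): hands the job in; it is judged then, once.
The state is a dict: "time": time; "joint_positions": joint angles; "dq": joint speeds; "tau": joint torques, N m; "tool_pos": TCP position; "tcp_rot": TCP orientation; "contact_force": force on the tool from outside, world axes, zero at the start; "moment": the same for the moment, N m; "grip_width": finger opening in mm; "finger_force": force on a finger pad.
Only numpy, scipy, OpenCV 4.12 (cv2) and the standard library are available. Lean on these libraries where they do the work, as an engineer would, in place of code of your own. Each camera call takes 0.05 s, during which the arm holds its last target. There are 200 camera calls.

TASK

Three sealed sample carriers lie in the rocker stand and in one of them, you cannot see which, the core has come loose. Rock the carriers one after another by pressing the red end down, giving the inside a second to shift, and letting go, until you find the one that stays down instead of rocking back level; then lift that one out and set it flat in the middle of the orange dish, leaving the other two lying in their cradles and the jars and the marker undisturbed.

Things in the scene. Friction and masses are not known exactly. Their poses are not given: they have to be found in the camera images.
- carrier_a: sealed opaque carrier, white box 130 long (x), 45 wide (y), 45 high, red cap over the last 36 mm at its +x end; 0.39 kg, all three alike. Origin: centre of underside; z up, x to the red end. It lies loose in a see-saw cradle, axle along y 4 mm below the origin; at first nearly level (red end 3 deg up), underside 39 mm, lid 84 mm over the table. The three lie side by side along y, 100 mm apart, same yaw.
- carrier_b: like carrier_a. Pressing the lid over the red cap, 55 mm from mid-length, with 1 to 4 N rocks the red end down against a spring, to a stop after 17 mm there (14 deg): press 12 to 14 mm, hold 1 s so a loose core can roll to the red end. Let go: a sound carrier rocks back within 1 s, the one with the loose core stays down at 14 deg (+x axis pointing down: pitch about +0.25 rad).
- carrier_c: like carrier_a. All cradles have end lips 12 mm and side lips 10 mm above the carrier's underside, no side lip within 35 mm of mid-length: grip a carrier across its 45 mm width at mid-length, in its upper 30 mm, and lift it straight up. 55 mm gaps between neighbours. The loose core is a 165 g ball that shifts the balance by up to 44 mm along x, so grip firmly (30 N or more).
- dish: round shallow orange dish, fixed: rim 210 mm across and 18 mm high, flat inner floor 180 mm across, 5 mm above the table. Origin: centre of its underside, on the table. It stands beside the rocker stand, on either side. Not listed, to be left alone: two capped jars up to 62 mm high beyond stand and dish, and a marker lying on the robot's side.
There are look-alikes about, which are no part of the job. Leave any turquoise look-alike of the carrier_b alone. What is shaped like the carrier_a but turquoise is not meant.

How it is judged (in metres and radians):
On the way:
1. the carrier with the loose core is rocked, so that its red end points at least 7 degrees down and the core inside has rolled towards the red end (((distance between core_a_c0 and carrier_a below 0.075 m and angle between carrier_a's own z axis and vertical above 0.12 rad and x of core_a_c0 in the frame of carrier_a above 0.02 m) or (distance between core_a_c0 and carrier_b below 0.075 m and angle between carrier_b's own z axis and vertical above 0.12 rad and x of core_a_c0 in the frame of carrier_b above 0.02 m) or (distance between core_a_c0 and carrier_c below 0.075 m and angle between carrier_c's own z axis and vertical above 0.12 rad and x of core_a_c0 in the frame of carrier_c above 0.02 m))), for 0.2 s.
At the end, for the whole second after the job is handed in: The carrier with the loose core lies at rest and flat (within 10 degrees) on the floor of the orange dish, its centre within 40 mm of the dish's centre; the other two carriers lie at rest in their cradles, rocked back, within 20 mm of where they were (((distance between core_a_c0 and carrier_a below 0.075 m and horizontal distance between carrier_a and dish below 0.04 m and z of carrier_a in the frame of dish below 0.02 m and angle between carrier_a's own z axis and vertical below 0.17 rad and linear speed of each of carrier_a, carrier_b, carrier_c below 0.02 m/s and distance of each of carrier_b, carrier_c from where it was at the start of the episode below 0.02 m and angle between each of carrier_b, carrier_c's own z axis and vertical below 0.15 rad) or (distance between core_a_c0 and carrier_b below 0.075 m and horizontal distance between carrier_b and dish below 0.04 m and z of carrier_b in the frame of dish below 0.02 m and angle between carrier_b's own z axis and vertical below 0.17 rad and linear speed of each of carrier_b, carrier_a, carrier_c below 0.02 m/s and distance of each of carrier_a, carrier_c from where it was at the start of the episode below 0.02 m and angle between each of carrier_a, carrier_c's own z axis and vertical below 0.15 rad) or (distance between core_a_c0 and carrier_c below 0.075 m and horizontal distance between carrier_c and dish below 0.04 m and z of carrier_c in the frame of dish below 0.02 m and angle between carrier_c's own z axis and vertical below 0.17 rad and linear speed of each of carrier_c, carrier_a, carrier_b below 0.02 m/s and distance of each of carrier_a, carrier_b from where it was at the start of the episode below 0.02 m and angle between each of carrier_a, carrier_b's own z axis and vertical below 0.15 rad))); the robot touches nothing.
It fails at once if a jar or the marker is pushed more than 20 mm or a jar is knocked over (distance of any of jar_red, jar_blue, marker from where it was at the start of the episode above 0.02 m).
It also fails if it takes over 72 s, if anything falls off the work surface, if the arm or the gripper's body presses on something with over 40 N, if the wrist force passes 120 N, or if a joint passes its speed limit or range.

## Working session

There is one attempt and no reset: what is moved stays moved. The work goes in short steps, Python scripts to look and compute and a tool call to move; the robot and the scene stay as the last step left them, time stands still between calls to the robot, and variables do not carry over. Pictures are saved under pics/ and viewed, at most 10 in all, crops included, and the job is handed in when it is done.

Besides the shell and the picture viewer there is one more tool, called after "Emit:" in YAML: its name, and indented under it one key for each argument. play_rows: Moves the arm, as the interface text tells. Its arguments: {"type":"object","properties":{"commands":{"type":"array"},"jaw":{"type":"number"}},"required":["commands"]}

```bash
mkdir -p pics; cat > h.py <<'E'
import numpy as np,cv2
from plant import bot
def snap(cam,fn):
    c=bot.capture(cam); cv2.imwrite('pics/'+fn,c['pixels'][:,:,::-1]); np.savez('pics/'+fn+'.npz',**c); return c
def px(c,u,v,z):
    d=np.array(c['rotation'])@np.array([(u-c['cx'])/c['fx'],(v-c['cy'])/c['fy'],1]); e=np.array(c['eye'])
    return e+d*(z-e[2])/d[2]
E
python3 - <<'E'
from h import *
c=snap('top','top0.png');snap('scene','sc0.png')
o=bot.get_obs();print(o['time'],o['tool_pos'],o['tcp_rot'],c['eye'],c['rotation'],c['fx'])
E
```

```text
0.1 [ 227.71100812 -472.68858664  251.12074243] [-3.14022345e+00 -2.09332504e-04  4.48812787e-01] [ 421.34393933  -30.35904211 1322.80826426] [-3.06286062  0.01727968 -1.59562495] 468.2770010241682
```

View pics/top0.png

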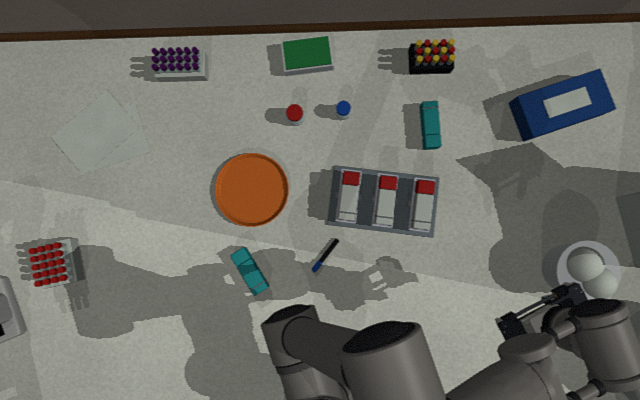

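View pics/sc0.png

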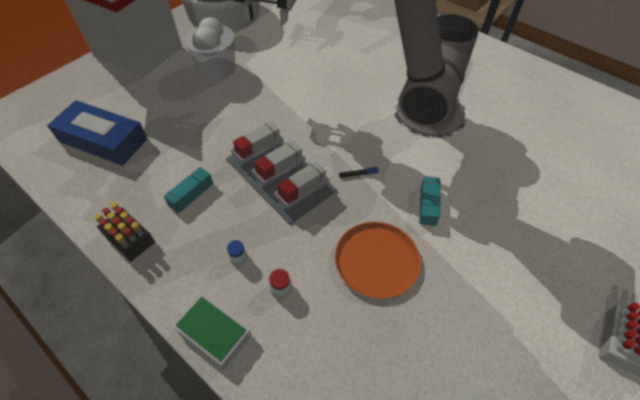

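The top view shows the stand at about (325-440, 165-237), three carriers with red ends up (far from the robot, +x), and the dish centred at about (251, 189). The jars are at (294,113) and (343,108), and the marker is at (325,255). I'll enlarge it next.

```bash
python3 - <<'E'
import cv2
i=cv2.imread('pics/top0.png')[155:245,315:450]
cv2.imwrite('pics/crop.png',cv2.resize(i,None,fx=5.9,fy=5.9,interpolation=cv2.INTER_CUBIC))
E
```

```text
(no output)
```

View pics/crop.png

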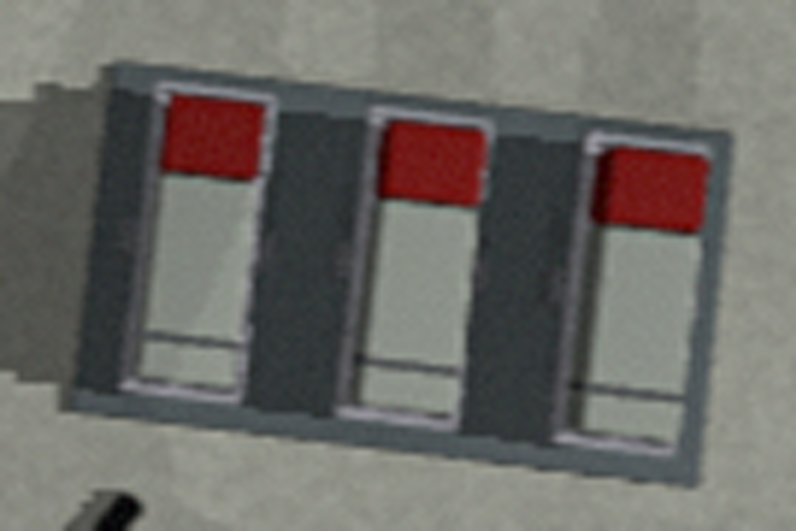

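The crop shows the lid corners clearly: red far edges at about (170,97)-(268,105), (388,122)-(490,132) and (607,150)-(710,155).

```bash
cat >> h.py <<'E'
from scipy.spatial.transform import Rotation as R
def load(fn):
    c=dict(np.load('pics/'+fn+'.npz'))
    if c['rotation'].shape==(3,): c['rotation']=R.from_euler('xyz',c['rotation']).as_matrix()
    return c
E
python3 - <<'E'
from h import *
c=load('top0.png')
P=lambda a,b,z:px(c,315+(a+.5)/5.9-.5,155+(b+.5)/5.9-.5,z)
for far,near in [(((170,97),(268,105)),((140,375),(240,383))),(((388,122),(490,132)),((357,408),(457,417))),(((607,150),(710,155)),((583,432),(682,440)))]:
    f=[P(*q,87) for q in far]; n=[P(*q,81) for q in near]
    F=sum(f)/2;N=sum(n)/2;d=(F-N)[:2]
    print((F+N)/2,np.linalg.norm(d),np.arctan2(d[1],d[0]),np.linalg.norm(f[0]-f[1]))
im=c['pixels'].astype(int)
m=((im[...,0]>130)&(im[...,2]<60)&(im[...,1]>40)&(im[...,1]<130)).astype(np.uint8)
m[:,:200]=0;m[:,300:]=0;m[:140]=0;m[240:]=0
k=max(cv2.findContours(m,0,1)[0],key=cv2.contourArea)
e=cv2.fitEllipse(k);print(e,px(c,*e[0],18))
for u,v in [(294,113),(343,108),(314,270),(338,240)]:print(px(c,u,v,50 if v<150 else 8))
E
```

```text
[513.08817559 -85.94372052  84.        ] 125.48554637119207 -0.1314236486465231 44.18459757368232
[ 497.17269553 -183.37179692   84.        ] 128.69927416925975 -0.14149191078839277 45.86441609342587
[ 483.62039865 -282.24815263   84.        ] 127.2512854001133 -0.12371566729161973 45.991212390567696
((248.67796325683594, 188.85202026367188), (67.42771911621094, 69.49522399902344), 13.435667037963867) [543.26894953 192.32984109  18.        ]
[747.6838325   58.47651951  50.        ]
[757.77495295 -77.3706677   50.        ]
[312.78076131  14.7357786    8.        ]
[394.17835037 -54.27367789   8.        ]
```

Emit:
play_rows:
  commands:
    - {"x": 0.045, "y": -0.004, "z": 0.0, "twist": 4.2}
    - {"x": 0.09, "y": -0.008, "z": 0.0, "twist": 8.4}
    - {"x": 0.135, "y": -0.012, "z": 0.01, "twist": 12.6}
    - {"x": 0.18, "y": -0.015, "z": 0.03, "twist": 16.8}
    - {"x": 0.225, "y": -0.019, "z": 0.05, "twist": 21}
    - {"x": 0.27, "y": -0.023, "z": 0.07, "twist": 25.2}
    - {"x": 0.315, "y": -0.027, "z": 0.085, "twist": 29.5}
    - {"x": 0.359, "y": -0.03, "z": 0.1, "twist": 33.7}
  jaw: 1

```text
time: 0.9
tool_pos: [539.4, -288.7, 150.5]
tcp_rot: [-3.141, 0.001, -0.142]
contact_force: [0.2, -0.5, 0.2]
grip_width: 32.4
finger_force: 0.0
```

```bash
python3 - <<'E'
from h import *
snap('wrist','w1.png'); o=bot.get_obs();print(o['time'],o['tool_pos'],o['tcp_rot'],o['joint_positions'],o['grip_width'],o['contact_force'])
E
```

```text
0.95 [ 543.5295351  -284.40799864  147.74124109] [-3.13753274e+00  9.47394529e-04 -1.43087738e-01] [-0.60849263  0.59571004  1.40685735  0.00352225  1.14169627  1.10392364] 28.77663061879977 [ 1.03281083  4.05502057 -0.95173391]
```

View pics/w1.png

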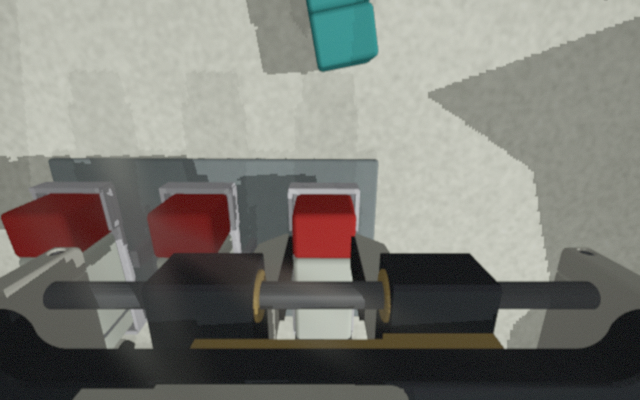

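The wrist view shows the right-hand carrier's red cap at (325,225). It is centred between the fingers and aligned with the tool yaw. Next I press down.

Emit:
play_rows:
  commands:
    - {"x": 0, "y": 0, "z": 0.0, "twist": 0}
    - {"x": 0, "y": 0, "z": 0.012, "twist": 0}
    - {"x": 0, "y": 0, "z": 0.025, "twist": 0}
    - {"x": 0, "y": 0, "z": 0.034, "twist": 0}
    - {"x": 0, "y": 0, "z": 0.04, "twist": 0}
    - {"x": 0, "y": 0, "z": 0.045, "twist": 0}
    - {"x": 0, "y": 0, "z": 0.049, "twist": 0}
    - {"x": 0, "y": 0, "z": 0.052, "twist": 0}

```text
time: 1.75
tool_pos: [540.9, -291.6, 101.7]
tcp_rot: [3.139, -0.008, -0.14]
contact_force: [7.1, -0.8, 8.3]
grip_width: 0.5
finger_force: 4.5
```

Emit:
play_rows:
  commands:
    - {"x": 0, "y": 0, "z": 0, "twist": 0}
    - {"x": 0, "y": 0, "z": 0, "twist": 0}
    - {"x": 0, "y": 0, "z": 0, "twist": 0}
    - {"x": 0, "y": 0, "z": 0, "twist": 0}
    - {"x": 0, "y": 0, "z": 0, "twist": 0}
    - {"x": 0, "y": 0, "z": 0, "twist": 0}
    - {"x": 0, "y": 0, "z": 0, "twist": 0}
    - {"x": 0, "y": 0, "z": 0, "twist": 0}

```text
time: 2.55
tool_pos: [540.4, -291.5, 101.7]
tcp_rot: [3.139, -0.007, -0.14]
contact_force: [4.6, -0.9, 5.8]
grip_width: 0.2
finger_force: 3.1
```

Emit:
play_rows:
  commands:
    - {"x": 0, "y": 0, "z": 0.002, "twist": 0}
    - {"x": 0, "y": 0, "z": 0.002, "twist": 0}
    - {"x": 0, "y": 0, "z": 0.002, "twist": 0}
    - {"x": 0, "y": 0, "z": 0.002, "twist": 0}
    - {"x": 0, "y": 0, "z": -0.005, "twist": 0}
    - {"x": 0, "y": 0, "z": -0.015, "twist": 0}
    - {"x": 0, "y": 0, "z": -0.035, "twist": 0}
    - {"x": 0, "y": 0, "z": -0.055, "twist": 0}

```text
time: 3.35
tool_pos: [537.6, -290.1, 155.3]
tcp_rot: [-3.141, 0.002, -0.14]
contact_force: [0.7, 0.3, 0.3]
grip_width: 0.4
finger_force: 0.0
```

Emit:
play_rows:
  commands:
    - {"x": 0, "y": -0.02, "z": 0, "twist": 0}
    - {"x": 0, "y": -0.04, "z": 0, "twist": 0}
    - {"x": 0, "y": -0.06, "z": 0, "twist": 0}
    - {"x": 0, "y": -0.08, "z": 0, "twist": 0}
    - {"x": 0, "y": -0.1, "z": 0, "twist": 0}
    - {"x": 0, "y": -0.1, "z": 0, "twist": 0}
    - {"x": 0, "y": -0.1, "z": 0, "twist": 0}
    - {"x": 0, "y": -0.1, "z": 0, "twist": 0}

```text
time: 4.15
tool_pos: [551.9, -191.5, 154.4]
tcp_rot: [3.141, 0.001, -0.14]
contact_force: [0.1, 0.4, -0.0]
grip_width: 0.8
finger_force: 0.0
```

```bash
python3 - <<'E'
from h import *
snap('wrist','w2.png'); o=bot.get_obs();print(o['time'],o['tool_pos'],o['tcp_rot'])
E
```

```text
4.2 [ 551.92199705 -191.69890046  154.48473384] [ 3.14142823e+00  2.87976547e-04 -1.40033547e-01]
```

View pics/w2.png

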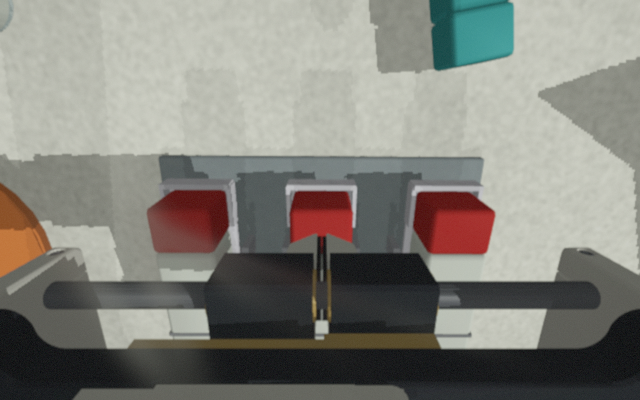

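The right carrier (c) is back level, looking just like the left one, so c is sound. Next I press the middle carrier.

Emit:
play_rows:
  commands:
    - {"x": 0, "y": 0, "z": 0.02, "twist": 0}
    - {"x": 0, "y": 0, "z": 0.035, "twist": 0}
    - {"x": 0, "y": 0, "z": 0.043, "twist": 0}
    - {"x": 0, "y": 0, "z": 0.048, "twist": 0}
    - {"x": 0, "y": 0, "z": 0.053, "twist": 0}
    - {"x": 0, "y": 0, "z": 0.057, "twist": 0}
    - {"x": 0, "y": 0, "z": 0.057, "twist": 0}
    - {"x": 0, "y": 0, "z": 0.057, "twist": 0}

```text
time: 5.0
tool_pos: [555.3, -192.7, 100.2]
tcp_rot: [3.139, -0.009, -0.14]
contact_force: [5.6, -0.2, 6.1]
grip_width: 0.6
finger_force: 3.6
```

Emit:
play_rows:
  commands:
    - {"x": 0, "y": 0, "z": 0, "twist": 0}
    - {"x": 0, "y": 0, "z": 0, "twist": 0}
    - {"x": 0, "y": 0, "z": 0, "twist": 0}
    - {"x": 0, "y": 0, "z": 0, "twist": 0}
    - {"x": 0, "y": 0, "z": 0, "twist": 0}
    - {"x": 0, "y": 0, "z": 0, "twist": 0}
    - {"x": 0, "y": 0, "z": 0, "twist": 0}
    - {"x": 0, "y": 0, "z": 0, "twist": 0}

```text
time: 5.8
tool_pos: [555.3, -192.7, 100.3]
tcp_rot: [3.139, -0.009, -0.14]
contact_force: [6.9, -1.0, 6.1]
grip_width: 0.4
finger_force: 3.6
```

Emit:
play_rows:
  commands:
    - {"x": 0, "y": 0, "z": 0, "twist": 0}
    - {"x": 0, "y": 0, "z": 0, "twist": 0}
    - {"x": 0, "y": 0, "z": 0, "twist": 0}
    - {"x": 0, "y": 0, "z": -0.005, "twist": 0}
    - {"x": 0, "y": 0, "z": -0.015, "twist": 0}
    - {"x": 0, "y": 0, "z": -0.03, "twist": 0}
    - {"x": 0, "y": 0, "z": -0.045, "twist": 0}
    - {"x": 0, "y": 0, "z": -0.057, "twist": 0}

```text
time: 6.6
tool_pos: [551.9, -191.3, 156.0]
tcp_rot: [3.141, -0.0, -0.14]
contact_force: [0.4, -0.7, 0.0]
grip_width: 0.5
finger_force: 0.0
```

Emit:
play_rows:
  commands:
    - {"x": 0, "y": -0.02, "z": 0, "twist": 0}
    - {"x": 0, "y": -0.04, "z": 0, "twist": 0}
    - {"x": 0, "y": -0.06, "z": 0, "twist": 0}
    - {"x": 0, "y": -0.08, "z": 0, "twist": 0}
    - {"x": 0, "y": -0.1, "z": 0, "twist": 0}
    - {"x": 0, "y": -0.1, "z": 0, "twist": 0}
    - {"x": 0, "y": -0.1, "z": 0, "twist": 0}
    - {"x": 0, "y": -0.1, "z": 0, "twist": 0}

```text
time: 7.4
tool_pos: [565.9, -93.0, 154.9]
tcp_rot: [3.141, -0.0, -0.14]
contact_force: [0.8, 0.6, -0.8]
grip_width: 0.6
finger_force: 0.0
```

```bash
python3 - <<'E'
from h import *
snap('wrist','w3.png'); o=bot.get_obs();print(o['time'],o['tool_pos'],o['tcp_rot'])
E
```

```text
7.45 [565.91383877 -93.10768006 154.79960204] [ 3.14127688e+00 -9.71837599e-06 -1.40370756e-01]
```

View pics/w3.png

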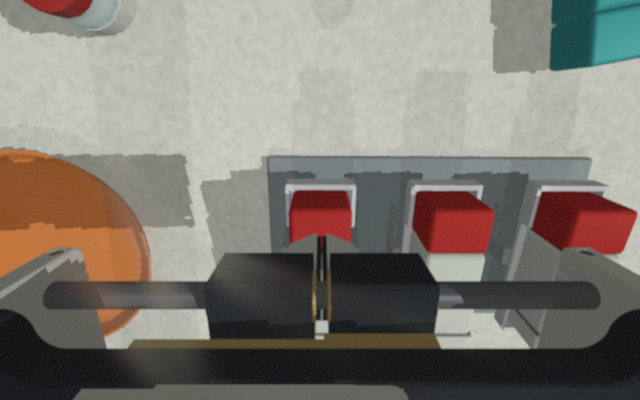

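The middle carrier is level again too (cap at (452,220), the same as c looked before). Next I press the left one.

Emit:
play_rows:
  commands:
    - {"x": 0, "y": 0, "z": 0.02, "twist": 0}
    - {"x": 0, "y": 0, "z": 0.035, "twist": 0}
    - {"x": 0, "y": 0, "z": 0.043, "twist": 0}
    - {"x": 0, "y": 0, "z": 0.048, "twist": 0}
    - {"x": 0, "y": 0, "z": 0.053, "twist": 0}
    - {"x": 0, "y": 0, "z": 0.058, "twist": 0}
    - {"x": 0, "y": 0, "z": 0.058, "twist": 0}
    - {"x": 0, "y": 0, "z": 0.058, "twist": 0}

```text
time: 8.25
tool_pos: [572.4, -94.1, 101.1]
tcp_rot: [3.14, -0.017, -0.14]
contact_force: [11.0, -0.8, 10.5]
grip_width: 0.7
finger_force: 6.2
```

Emit:
play_rows:
  commands:
    - {"x": 0, "y": 0, "z": 0, "twist": 0}
    - {"x": 0, "y": 0, "z": 0, "twist": 0}
    - {"x": 0, "y": 0, "z": 0, "twist": 0}
    - {"x": 0, "y": 0, "z": 0, "twist": 0}
    - {"x": 0, "y": 0, "z": 0, "twist": 0}
    - {"x": 0, "y": 0, "z": 0, "twist": 0}
    - {"x": 0, "y": 0, "z": 0, "twist": 0}
    - {"x": 0, "y": 0, "z": 0, "twist": 0}

```text
time: 9.05
tool_pos: [568.3, -93.2, 98.5]
tcp_rot: [3.141, -0.006, -0.14]
contact_force: [5.6, -0.4, 7.8]
grip_width: 0.6
finger_force: 4.2
```

Emit:
play_rows:
  commands:
    - {"x": 0, "y": 0, "z": 0, "twist": 0}
    - {"x": 0, "y": 0, "z": 0, "twist": 0}
    - {"x": 0, "y": 0, "z": 0, "twist": 0}
    - {"x": 0, "y": 0, "z": -0.005, "twist": 0}
    - {"x": 0, "y": 0, "z": -0.015, "twist": 0}
    - {"x": 0, "y": 0, "z": -0.03, "twist": 0}
    - {"x": 0, "y": 0, "z": -0.045, "twist": 0}
    - {"x": 0, "y": 0, "z": -0.058, "twist": 0}

```text
time: 9.85
tool_pos: [565.5, -92.1, 155.6]
tcp_rot: [-3.142, 0.001, -0.139]
contact_force: [-0.2, -0.8, -0.4]
grip_width: 0.7
finger_force: 0.0
```

Emit:
play_rows:
  commands:
    - {"x": -0.015, "y": 0, "z": 0, "twist": 0}
    - {"x": -0.03, "y": 0, "z": 0, "twist": 0}
    - {"x": -0.045, "y": 0, "z": 0, "twist": 0}
    - {"x": -0.055, "y": 0, "z": 0, "twist": 0}
    - {"x": -0.055, "y": 0, "z": 0, "twist": 0}
    - {"x": -0.055, "y": 0, "z": 0, "twist": 0}
    - {"x": -0.055, "y": 0, "z": 0, "twist": 0}
    - {"x": -0.055, "y": 0, "z": 0, "twist": 0}
  jaw: 0.1

```text
time: 10.65
tool_pos: [512.0, -84.6, 154.6]
tcp_rot: [3.141, -0.0, -0.139]
contact_force: [-0.2, -0.8, -0.4]
grip_width: 60.0
finger_force: 0.0
```

```bash
python3 - <<'E'
from h import *
snap('wrist','w4.png'); o=bot.get_obs();print(o['time'],o['tool_pos'],o['tcp_rot'],o['grip_width'])
E
```

```text
10.7 [511.9526903  -84.61404258 154.6087046 ] [ 3.14151560e+00 -8.44901258e-05 -1.39340116e-01] 63.66771600230306
```

View pics/w4.png

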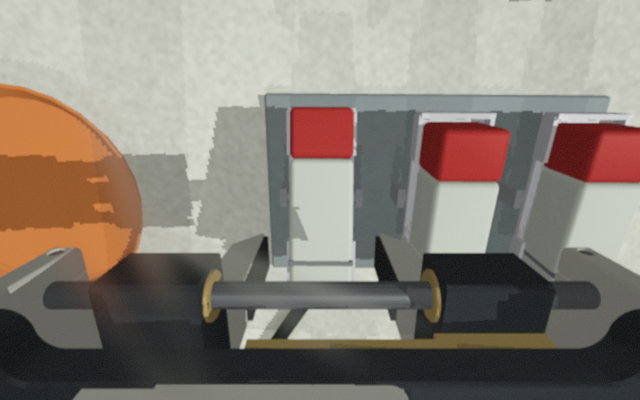

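Carrier a stays down: its cap is at (322,132) and its lid foreshortened differently from the other two. I'll grip it at mid-length.

Emit:
play_rows:
  commands:
    - {"x": 0.011, "y": 0, "z": 0, "twist": 0}
    - {"x": 0.011, "y": 0, "z": 0.015, "twist": 0}
    - {"x": 0.011, "y": 0, "z": 0.03, "twist": 0}
    - {"x": 0.011, "y": 0, "z": 0.045, "twist": 0}
    - {"x": 0.011, "y": 0, "z": 0.06, "twist": 0}
    - {"x": 0.011, "y": 0, "z": 0.07, "twist": 0}
    - {"x": 0.011, "y": 0, "z": 0.077, "twist": 0}
    - {"x": 0.011, "y": 0, "z": 0.077, "twist": 0}

```text
time: 11.5
tool_pos: [522.2, -86.0, 77.0]
tcp_rot: [-3.141, 0.001, -0.139]
contact_force: [-0.1, -0.4, -0.1]
grip_width: 82.7
finger_force: 0.0
```

Emit:
play_rows:
  commands:
    - {"x": 0, "y": 0, "z": 0, "twist": 0}
    - {"x": 0, "y": 0, "z": 0, "twist": 0}
    - {"x": 0, "y": 0, "z": 0, "twist": 0}
    - {"x": 0, "y": 0, "z": 0, "twist": 0}
    - {"x": 0, "y": 0, "z": 0, "twist": 0}
    - {"x": 0, "y": 0, "z": 0, "twist": 0}
    - {"x": 0, "y": 0, "z": 0, "twist": 0}
    - {"x": 0, "y": 0, "z": 0, "twist": 0}
  jaw: 1

```text
time: 12.3
tool_pos: [522.6, -86.1, 77.9]
tcp_rot: [3.141, -0.0, -0.139]
contact_force: [-0.5, 0.2, 1.0]
grip_width: 44.9
finger_force: 30.0
```

Emit:
play_rows:
  commands:
    - {"x": 0, "y": 0, "z": -0.005, "twist": 0}
    - {"x": 0, "y": 0, "z": -0.012, "twist": 0}
    - {"x": 0, "y": 0, "z": -0.02, "twist": 0}
    - {"x": 0, "y": 0, "z": -0.03, "twist": 0}
    - {"x": 0, "y": 0, "z": -0.042, "twist": 0}
    - {"x": 0, "y": 0, "z": -0.055, "twist": 0}
    - {"x": 0, "y": 0, "z": -0.07, "twist": 0}
    - {"x": 0, "y": 0, "z": -0.08, "twist": 0}

```text
time: 13.1
tool_pos: [522.8, -86.2, 159.5]
tcp_rot: [3.141, -0.002, -0.139]
contact_force: [0.1, 0.1, -3.5]
grip_width: 44.8
finger_force: 30.0
```

```bash
python3 - <<'E'
from h import *
snap('wrist','w5.png');snap('scene','s5.png');snap('top','t5.png')
o=bot.get_obs();print(o['time'],o['tool_pos'],o['tcp_rot'],o['contact_force'],o['moment'],o['joint_positions'])
a=cv2.imread('pics/w5.png');b=cv2.imread('pics/s5.png')[80:320,170:490];b=cv2.resize(b,(480,360))
a=cv2.resize(a,(320,200));p=np.zeros((560,480,3),np.uint8);p[:200,:320]=a;p[200:]=b;cv2.imwrite('pics/m5.png',p)
E
```

```text
13.25 [522.75088722 -86.13774364 158.51000155] [ 3.14121400e+00 -1.69027498e-03 -1.39332191e-01] [-0.31309737  0.47252539 -3.46364342] [0.01840761 0.12878875 0.03817847] [-3.07970072e-01  4.43347447e-01  1.64614737e+00 -1.03259785e-04
  1.05036799e+00  1.40221003e+00]
```

View pics/m5.png

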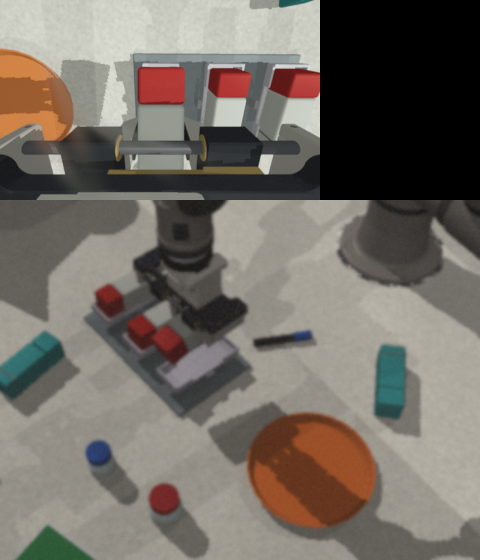

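a is held, red end slightly down, and the other two lie in place. Next I carry it over the dish.

Emit:
play_rows:
  commands:
    - {"x": -0.001, "y": -0.015, "z": 0, "twist": 0}
    - {"x": -0.003, "y": -0.045, "z": 0, "twist": 0}
    - {"x": -0.006, "y": -0.085, "z": 0, "twist": 0}
    - {"x": -0.008, "y": -0.125, "z": 0, "twist": 0}
    - {"x": -0.011, "y": -0.17, "z": 0, "twist": 0}
    - {"x": -0.014, "y": -0.215, "z": 0, "twist": 0}
    - {"x": -0.016, "y": -0.25, "z": 0.01, "twist": 0}
    - {"x": -0.018, "y": -0.274, "z": 0.025, "twist": 0}

```text
time: 14.05
tool_pos: [542.3, 191.4, 132.3]
tcp_rot: [-3.141, -0.001, -0.137]
contact_force: [0.3, -0.6, -3.8]
grip_width: 44.6
finger_force: 30.0
```

```bash
python3 - <<'E'
from h import *
snap('top','t6.png');snap('scene','s6.png')
o=bot.get_obs();print(o['time'],o['tool_pos'],o['contact_force'])
a=cv2.imread('pics/t6.png')[130:250,190:450];b=cv2.imread('pics/s6.png')[180:320,270:470]
a=cv2.resize(a,(520,240));b=cv2.resize(b,(500,350))
p=np.zeros((590,520,3),np.uint8);p[:240]=a;p[240:,:500]=b;cv2.imwrite('pics/m6.png',p)
E
```

```text
14.15 [540.32801132 191.41387149 129.71005418] [-0.41975349 -1.21800308 -3.58904939]
```

View pics/m6.png

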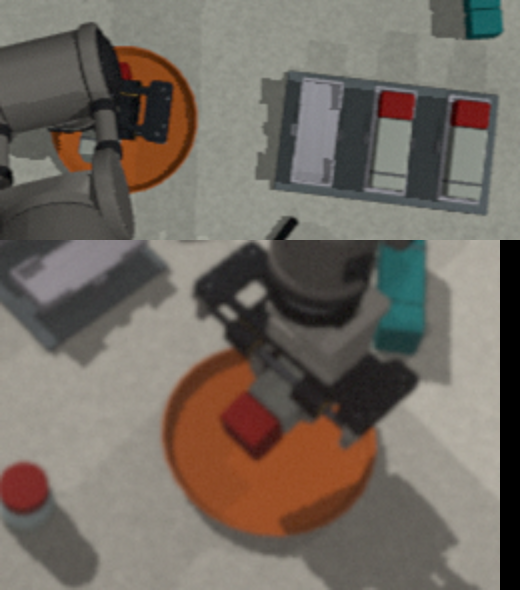

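Held over the dish centre; I'll lower it.

Emit:
play_rows:
  commands:
    - {"x": 0, "y": 0, "z": 0.01, "twist": 0}
    - {"x": 0, "y": 0, "z": 0.025, "twist": 0}
    - {"x": 0, "y": 0, "z": 0.04, "twist": 0}
    - {"x": 0, "y": 0, "z": 0.052, "twist": 0}
    - {"x": 0, "y": 0, "z": 0.062, "twist": 0}
    - {"x": 0, "y": 0, "z": 0.068, "twist": 0}
    - {"x": 0, "y": 0, "z": 0.071, "twist": 0}
    - {"x": 0, "y": 0, "z": 0.073, "twist": 0}

```text
time: 14.95
tool_pos: [542.7, 187.7, 60.0]
tcp_rot: [3.141, 0.0, -0.14]
contact_force: [-5.9, -1.5, 8.6]
grip_width: 44.8
finger_force: 30.0
```

Emit:
play_rows:
  commands:
    - {"x": 0, "y": 0, "z": 0.001, "twist": 0}
    - {"x": 0, "y": 0, "z": 0.002, "twist": 0}
    - {"x": 0, "y": 0, "z": 0.003, "twist": 0}
    - {"x": 0, "y": 0, "z": 0.004, "twist": 0}
    - {"x": 0, "y": 0, "z": 0.005, "twist": 0}
    - {"x": 0, "y": 0, "z": 0.006, "twist": 0}
    - {"x": 0, "y": 0, "z": 0.007, "twist": 0}
    - {"x": 0, "y": 0, "z": 0.008, "twist": 0}

```text
time: 15.75
tool_pos: [542.5, 188.3, 53.6]
tcp_rot: [-3.141, -0.001, -0.139]
contact_force: [-6.4, 0.5, 8.4]
grip_width: 45.0
finger_force: 30.0
```

It has touched down and is rotating in the grip, so I keep lowering.

Emit:
play_rows:
  commands:
    - {"x": 0, "y": 0, "z": 0.001, "twist": 0}
    - {"x": 0, "y": 0, "z": 0.002, "twist": 0}
    - {"x": 0, "y": 0, "z": 0.003, "twist": 0}
    - {"x": 0, "y": 0, "z": 0.004, "twist": 0}
    - {"x": 0, "y": 0, "z": 0.005, "twist": 0}
    - {"x": 0, "y": 0, "z": 0.006, "twist": 0}
    - {"x": 0, "y": 0, "z": 0.007, "twist": 0}
    - {"x": 0, "y": 0, "z": 0.007, "twist": 0}

```text
time: 16.55
tool_pos: [542.7, 188.3, 46.3]
tcp_rot: [-3.141, -0.001, -0.139]
contact_force: [-6.0, 1.2, 6.0]
grip_width: 44.9
finger_force: 30.0
```

Emit:
play_rows:
  commands:
    - {"x": 0, "y": 0, "z": 0.001, "twist": 0}
    - {"x": 0, "y": 0, "z": 0.002, "twist": 0}
    - {"x": 0, "y": 0, "z": 0.002, "twist": 0}
    - {"x": 0, "y": 0, "z": 0.002, "twist": 0}
    - {"x": 0, "y": 0, "z": 0.002, "twist": 0}
    - {"x": 0, "y": 0, "z": 0.002, "twist": 0}
    - {"x": 0, "y": 0, "z": 0.002, "twist": 0}
    - {"x": 0, "y": 0, "z": 0.002, "twist": 0}

```text
time: 17.35
tool_pos: [542.8, 188.3, 44.3]
tcp_rot: [-3.141, -0.001, -0.139]
contact_force: [-5.1, 1.0, 6.1]
grip_width: 44.9
finger_force: 30.0
```

Emit:
play_rows:
  commands:
    - {"x": 0, "y": 0, "z": 0, "twist": 0}
    - {"x": 0, "y": 0, "z": 0, "twist": 0}
    - {"x": 0, "y": 0, "z": 0, "twist": 0}
    - {"x": 0, "y": 0, "z": 0, "twist": 0}
    - {"x": 0, "y": 0, "z": 0, "twist": 0}
    - {"x": 0, "y": 0, "z": 0, "twist": 0}
    - {"x": 0, "y": 0, "z": 0, "twist": 0}
    - {"x": 0, "y": 0, "z": 0, "twist": 0}
  jaw: 0.1

```text
time: 18.15
tool_pos: [542.7, 187.8, 42.6]
tcp_rot: [3.141, 0.0, -0.139]
contact_force: [0.6, 0.5, -0.0]
grip_width: 82.6
finger_force: 0.0
```

Emit:
play_rows:
  commands:
    - {"x": 0, "y": 0, "z": -0.01, "twist": 0}
    - {"x": 0, "y": 0, "z": -0.03, "twist": 0}
    - {"x": 0, "y": 0, "z": -0.05, "twist": 0}
    - {"x": 0, "y": 0, "z": -0.08, "twist": 0}
    - {"x": 0, "y": 0, "z": -0.12, "twist": 0}
    - {"x": 0, "y": 0, "z": -0.16, "twist": 0}
    - {"x": -0.04, "y": 0, "z": -0.19, "twist": 0}
    - {"x": -0.08, "y": 0, "z": -0.2, "twist": 0}

```text
time: 18.95
tool_pos: [464.1, 199.1, 246.5]
tcp_rot: [-3.139, -0.006, -0.14]
contact_force: [0.7, 0.9, -0.8]
grip_width: 82.7
finger_force: 0.0
```

Emit:
play_rows:
  commands:
    - {"x": -0.04, "y": -0.02, "z": 0, "twist": 0}
    - {"x": -0.07, "y": -0.05, "z": 0, "twist": 0}
    - {"x": -0.07, "y": -0.09, "z": 0, "twist": 0}
    - {"x": -0.07, "y": -0.13, "z": 0, "twist": 0}
    - {"x": -0.07, "y": -0.17, "z": 0, "twist": 0}
    - {"x": -0.07, "y": -0.19, "z": 0, "twist": 0}
    - {"x": -0.07, "y": -0.19, "z": 0, "twist": 0}
    - {"x": -0.07, "y": -0.19, "z": 0, "twist": 0}

```text
time: 19.75
tool_pos: [420.2, 396.4, 242.8]
tcp_rot: [3.141, 0.0, -0.139]
contact_force: [-0.2, 1.2, 0.9]
grip_width: 82.4
finger_force: 0.0
```

```bash
python3 - <<'E'
from h import *
snap('top','t7.png');snap('scene','s7.png')
o=bot.get_obs();print(o['time'],o['tool_pos'],o['contact_force'])
a=cv2.imread('pics/t7.png')[130:250,190:450];b=cv2.imread('pics/s7.png')[180:320,270:470]
a=cv2.resize(a,(520,240));b=cv2.resize(b,(500,350))
p=np.zeros((590,520,3),np.uint8);p[:240]=a;p[240:,:500]=b;cv2.imwrite('pics/m7.png',p)
E
```

```text
19.85 [420.44679518 395.72811892 243.0436156 ] [-0.24925696 -0.2939179  -0.19792338]
```

View pics/m7.png

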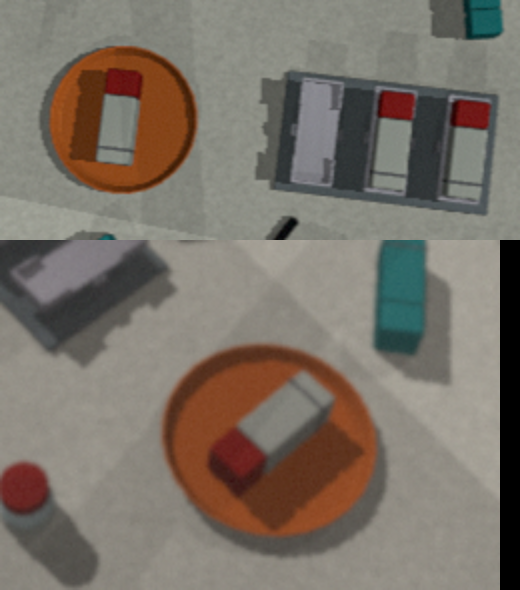

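The carrier lies flat and centred in the dish: its lid spans (97-142, 69-163) and the dish centre is at about (123,118). The other two carriers are level in their cradles.

```bash
python3 -c "
from plant import bot
print(bot.close_job())"
```

```text
the job is handed in; nothing more can be done
None
```

The loose core was in the carrier nearest the dish (the left one as seen from the robot). That carrier now lies flat in the middle of the orange dish, the other two rocked back level in their cradles, and the job was handed in after about 20 s, with no verdict returned.

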